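# Put the paint bottles away lying down in the shallow drawer

### The arm

A 7-joint arm with a two-finger parallel gripper is mounted at the origin on a cart in front of the work surface, level with it; the furniture and walls round the work are solid. World frame = base frame: x ahead of the robot, y to its left, z up, the work surface at z = 0. Lengths are in m, angles in rad, forces in N, time in s.
With the tool pointing down it reaches from about 0.4 to 0.85 m from the base axis. Payload 10.4 kg.
Tool frame: the origin (TCP) lies midway between the tips of the shut fingers; the grasp point (between the pads) lies 19 mm behind it; z points along the fingers, y is the line along which they close (so a half turn about z gives the same grasp; the last joint's range is limited). The gripper opens to 87 mm and grips with 3 to 60 N. Pads are 19 mm wide; open, the fingers measure 117 mm over their backs; the gripper's body (75 mm by 190 mm) begins 51 mm behind the grasp point.
Start: joints at [-1.277, 0.332, -0.065, 1.46, 0.022, 1.35, -0.088], TCP at [0.195, 0.594, 0.223] pointing down, gripper open.
Joint ranges: [-2.6, 2.6], [-0.5, 2.12], [-1.47, 1.34], [0.16, 2.42], [-1.27, 4.41], [0.06, 2.06], [-2.6, 2.6]. Speed limits (rad/s): [2.22, 2.22, 2.79, 2.79, 3.14, 3.14, 3.14].

### API

Orientations are given as a unit quaternion [x, y, z, w].
In Python, from bench import sensors, eyes, order gives the robot as it stands.
- The arm moves only by the tool arm_command, never from a script. Its argument "steps" is a list of rows, each an object with "rot": the turn, a rotation vector about the world's x, y, z in degrees, a list of three; "slide": the shift along the world's x, y, z in m, a list of three; "grip": the opening, from 0 (shut) to 1 (fully open). A call has exactly 8 rows; each row shifts and turns the commanded pose from where the row before left it; what a row does not reach is not made up. A row lasts 1/8 s, in which the tool goes at most 62.5 mm and 10.7 degrees, less where a joint would pass 70% of its speed; a pose out of reach is approached as far as the arm can. A call with a gripper value outside its range is refused whole. The fingers move at their own pace and stop on an object; "newtons" is the grip in N (left out, the last holds). Time passes only in rows, so rows that do not move let the fingers close, or fill a call up. It gives the time, the measured TCP pose, the force, the opening and the grip force at its end, in the units of the state.
- sensors.read_state(): the state, without advancing time (a new reading comes with each control period).
- eyes.camera(name): name is "side" or "top" or "wrist"; returns a dict with "pixels" (480x640x3 uint8, red, green, blue), "intrinsics" (3x3 intrinsics, pixels), "pose" (4x4, takes a point from camera to world coordinates). Camera axes: x right, y down, z forward; pixel columns grow to the right and rows downward; lengths in m; the calibration is good to about 2 mm. A picture is of the moment at which its call begins. There is no depth.
- order.close_job(): hands the job in; it is judged then, once.
Trained networks look in a picture, given as the dict that the camera call returned (one of the last four; its "shot" number tells which), for a name from the list of things; names that differ only in an ending like _2 or _b are one class to them, and where a whole thing is asked for, a point or a joint stands for the part that bears it (a point fixed in the world has none). Each returns a list of dicts, best first, with "conf" (0 to 1); they miss things now and then, are a little off and sometimes report something else, mostly with a low value. They report only what shows in the picture. A call takes as long as a camera call. They do not tell look-alikes from the thing itself.
- eyes.look_for(name, picture): "bbox" ([left, top, right, bottom] in pixels, round what is visible of it).
The state is a dict: "time": time; "joint_positions": joint angles; "joint_vel": joint speeds; "joint_torque": joint torques, N m; "ee_pos": TCP position; "eef_rot": TCP orientation; "ft_force": force on the tool from outside, world axes, zero at the start; "torque": the same for the moment, N m; "width": finger opening in m; "grip_force": force on a finger pad.
Only numpy, scipy, OpenCV 4.12 (cv2) and the standard library are available. Lean on these libraries where they do the work, as an engineer would, in place of code of your own. Each camera call takes 0.05 s, during which the arm holds its last target. There are 200 camera calls.

### The job

Put the small squeeze paint bottles that stand on the brown paper away in the shallow bench drawer: pull it open, lay every bottle flat on the drawer's floor, and push the drawer fully shut. Take them in the order black, slate-blue, light grey (one may be missing): stand each in the sloped cradle, base against the foot stop, leaning back on the rails nozzle up, and let go of it there, so that you can take it again from the side and lay it down. Leave the other things on the bench where they are.

Things in the scene. Friction and masses are not known exactly. Their poses are not given: they have to be found in the camera images.
- bottle_black: black squeeze bottle with a cream label, round, 37 mm in diameter over its straight body (0 to 69 mm from the base), then a black nozzle cap with a white tip, 24 mm thick and tapering, up to 109 mm; about 0.07 kg, rigid. Origin: centre of its base; z points from base to nozzle. Stands upright on the brown paper on the bench at the start, or is absent (None).
- bottle_slate: slate-blue squeeze bottle, round, 37 mm in diameter over its straight body (0 to 69 mm from the base), then a black nozzle cap with a white tip, 24 mm thick and tapering, up to 109 mm; about 0.07 kg, rigid. Origin: centre of its base; z points from base to nozzle. Stands upright on the brown paper on the bench at the start, or is absent (None).
- bottle_grey: light grey squeeze bottle, the shortest, round, 37 mm in diameter over its straight body (0 to 63 mm from the base), then a grey nozzle cap, 24 mm thick and tapering, up to 98 mm; about 0.07 kg, rigid. Origin: centre of its base; z points from base to nozzle. Stands upright on the brown paper on the bench at the start, or is absent (None).
- cradle: sloped parking cradle, fixed: wooden base board 100 x 160 x 12 mm (origin: centre of its underside, y along the 160 mm) with a narrow 45-degree plywood ramp that rises to +y, two thin metal rails on it and a rubber foot stop below. A bottle parked in it stays by itself. Ramp 26 mm and stop 30 mm wide, narrower than a bottle: fingers pass on both sides.
- cradle_bed: ramp of the cradle. Origin: where the centre of the base of a properly parked bottle lies, 45 mm above the bench. z: up the slope, the way a parked bottle points (base to nozzle). y: down into the ramp, square to the slope. x: level, across. Rails at z = 4 to 72 mm; ramp surface at y = 20 mm, ends at z = 74 mm; stop at z = -6 to 0, y = -6 to 30 mm.
- paint_cabinet: low grey bench cabinet, fixed, 220 deep (x) x 270 wide (y) x 85 mm high, with one shallow white-fronted drawer that opens to its -x (towards the robot); the underside of its top is 51 mm above the drawer's floor, too low for a standing bottle. Origin: centre of its underside.
- drawer_floor (a point): middle of the drawer's floor, moves with it, 22 mm above the bench. -x: the way it opens, y across, z up. Inside: x = -88 to 88 mm, y = -114 to 114 mm, walls 41 mm high. Open by q, the floor from x = -88 mm to q - 95 mm lies clear of the cabinet's top. Two rubber strips (8 wide, 4 high) along x at y = -33 and 33 mm part three lanes and stop lying bottles from rolling.
- paint_cabinet_drawer0_handle (a point): middle of the drawer's bar handle: a round bar 11 mm thick, 120 mm long across the drawer (y), 35 mm in front of the drawer's face, 47 mm above the bench; the cabinet's top is at 85 mm. Same axes as drawer_floor.
- paint_cabinet_drawer0 (a joint): how far the drawer is open, m: 0 shut, 0.150 fully open; runs with about 1 N of friction and stays where it is left.
- model_stair: bystander: basswood model stair, 84 x 64 x 48 mm, origin centre of its underside
- masking_tape: bystander: roll of masking tape lying flat, 98 mm across, 25 mm high, origin centre of its underside
- jar_bronze: bystander: screw-lid jar of bronze paint, 48 mm in diameter, 66 mm high, origin centre of its base
- sanding_block: bystander: cork sanding block, 43 x 71 x 24 mm, origin centre of its underside
- flock_jar: bystander: jar of green flock with dark lid, 44 mm in diameter, 105 mm high, origin centre of its base
Not all that is in view belongs to the job. Leave any pink or red look-alike of the bottle_grey alone.

How it is judged:
By the outcome, as a careful person would: the job done as asked, in the order asked, and still so for the second after the job is handed in, with the robot touching nothing.
Of bottle_black, bottle_slate, bottle_grey only 2 to 3 are there at a start; the rules pass over those that are not, and their reading is None.
At some moment in a run one of bottle_black, bottle_slate, bottle_grey may be knocked a few centimetres aside while the robot is not near it.
Once in a run the grip may slacken for a moment while it holds something.
It also fails if it takes over 210 s, if anything falls off the work surface, if the arm or the gripper's body presses on something with over 40 N, if the wrist force passes 120 N, or if a joint passes its speed limit or range.

## Working session

There is one attempt and no reset: what is moved stays moved. The work goes in short steps, Python scripts to look and compute and a tool call to move; the robot and the scene stay as the last step left them, time stands still between calls to the robot, and variables do not carry over. Pictures are saved under pics/ and viewed, at most 14 in all, crops included, and the job is handed in when it is done.

Besides the shell and the picture viewer there is one more tool, called after ">>>" as name(argument=value, ...) on one line, values as JSON. arm_command: Moves the arm, as the interface text tells. Its arguments: {"type":"object","properties":{"steps":{"type":"array","items":{"type":"object","properties":{"rot":{"type":"array","items":{"type":"number"}},"slide":{"type":"array","items":{"type":"number"}},"grip":{"type":"number"}}}},"newtons":{"type":"number"}},"required":["steps"]}

```bash
mkdir -p pics; ls; cat > h.py <<'E'
import numpy as np,cv2
from bench import sensors,eyes,order
def save(p,n): cv2.imwrite('pics/'+n+'.png',p['pixels'][:,:,::-1])
def ray(p,uv):
    K=np.array(p['intrinsics']);T=np.array(p['pose'])
    d=T[:3,:3]@np.linalg.solve(K,np.array([uv[0],uv[1],1.]))
    return T[:3,3],d
def atz(p,uv,z):
    o,d=ray(p,uv);return o+d*(z-o[2])/d[2]
def proj(p,X):
    T=np.linalg.inv(np.array(p['pose']));c=T[:3,:3]@np.array(X)+T[:3,3];q=np.array(p['intrinsics'])@c;return q[:2]/q[2]
def tri(rs):
    A=np.zeros((3,3));b=np.zeros(3)
    for o,d in rs:
        d=d/np.linalg.norm(d);M=np.eye(3)-np.outer(d,d);A+=M;b+=M@o
    return np.linalg.solve(A,b)
E
python3 - <<'E'
from h import *
np.set_printoptions(precision=3,suppress=True)
for c in ['top','side']:
    p=eyes.camera(c);save(p,c+'0');print(c,np.array(p['pose']),p['intrinsics'])
    for n in ['bottle_black','bottle_slate','bottle_grey','cradle','paint_cabinet','paint_cabinet_drawer0_handle','model_stair','masking_tape','jar_bronze','sanding_block','flock_jar']:
        for r in eyes.look_for(n,p)[:3]: print(n,np.round(r['bbox']),round(r['conf'],2))
print(sensors.read_state())
E
```

```text
pics
top [[ 0.021 -0.997  0.075  0.427]
 [-1.    -0.022 -0.012  0.102]
 [ 0.014 -0.075 -0.997  1.337]
 [ 0.     0.     0.     1.   ]] [[517.59    0.    327.657]
 [  0.    517.59  239.795]
 [  0.      0.      1.   ]]
bottle_black [308. 267. 320. 284.] 0.5
bottle_slate [450. 200. 484. 227.] 0.56
bottle_slate [420. 206. 450. 226.] 0.55
bottle_grey [320. 234. 338. 253.] 0.67
bottle_grey [288. 226. 305. 241.] 0.59
bottle_grey [300. 310. 316. 320.] 0.48
cradle [360. 260. 424. 296.] 0.87
cradle [162. 214. 258. 272.] 0.4
paint_cabinet_drawer0_handle [162. 214. 256. 273.] 0.86
model_stair [291. 163. 322. 203.] 0.75
jar_bronze [373. 204. 393. 221.] 0.83
sanding_block [451. 204. 484. 225.] 0.66
sanding_block [291. 163. 322. 205.] 0.38
sanding_block [160. 213. 258. 274.] 0.32
flock_jar [422. 206. 449. 226.] 0.92
flock_jar [114. 140. 260. 271.] 0.63
side [[ 0.86  -0.261  0.438  0.101]
 [-0.51  -0.433  0.743 -0.631]
 [-0.005 -0.863 -0.506  0.568]
 [ 0.     0.     0.     1.   ]] [[437.894   0.    324.635]
 [  0.    437.894 239.226]
 [  0.      0.      1.   ]]
bottle_black [276. 238. 293. 277.] 0.72
[... 352 characters left out ...]
 226.] 0.56
masking_tape [377. 247. 422. 280.] 0.79
masking_tape [226. 161. 344. 228.] 0.34
jar_bronze [377. 261. 401. 298.] 0.57
sanding_block [443. 330. 489. 370.] 0.84
flock_jar [418. 273. 448. 334.] 0.81
{'time': 1.2, 'joint_positions': array([-1.277,  0.332, -0.065,  1.46 ,  0.022,  1.35 , -0.088]), 'joint_vel': array([ 0.002, -0.001, -0.001,  0.001, -0.001,  0.001,  0.   ]), 'joint_torque': array([  0.   , -62.301,   0.025, -39.014,  -0.061,   0.031,   0.   ]), 'ee_pos': array([0.195, 0.594, 0.223]), 'eef_rot': array([ 0.158,  0.987,  0.   , -0.   ]), 'ft_force': array([-0.235, -0.031, -1.052]), 'torque': array([ 0.019,  0.018, -0.014]), 'grip_force': 0.0, 'width': 0.08701525251672292}
```

View pictures.

```bash
python3 - <<'E'
import cv2
a=cv2.imread('pics/top0.png')[120:350,100:500];cv2.imwrite('pics/t0c.png',cv2.resize(a,None,fx=2,fy=2,interpolation=2))
a=cv2.imread('pics/side0.png')[140:400,200:520];cv2.imwrite('pics/s0c.png',cv2.resize(a,(738,600),interpolation=2))
E
```

```text
(no output)
```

View pics/t0c.png

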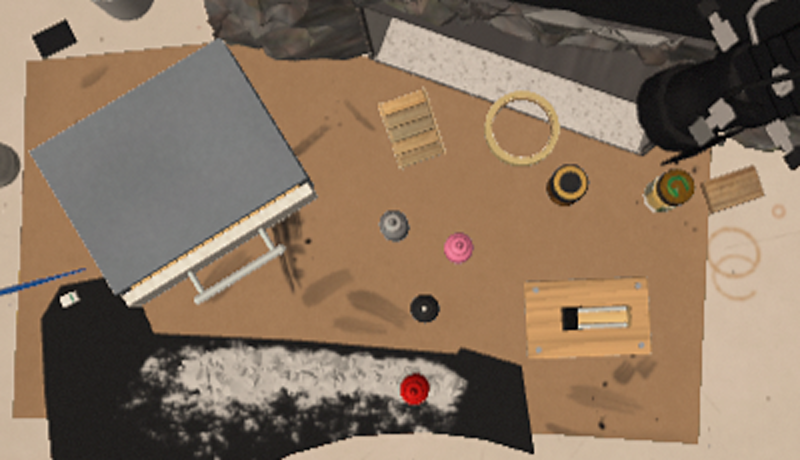

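View pics/s0c.png

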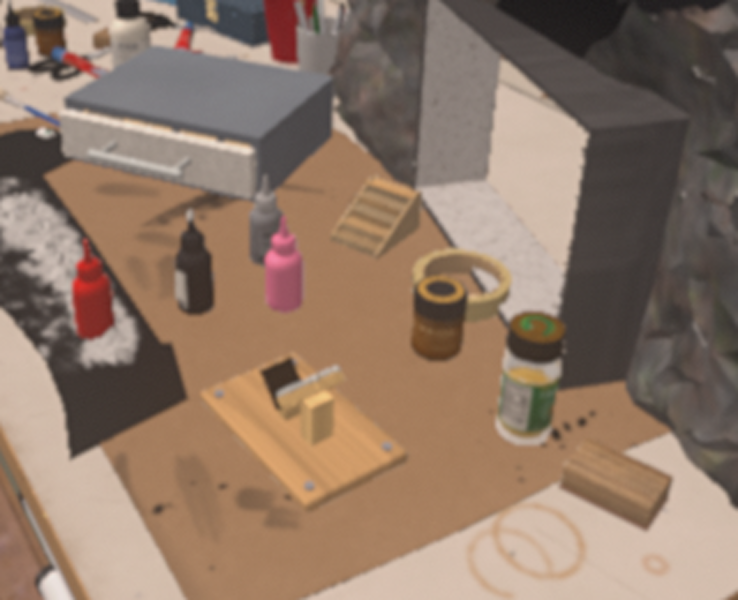

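```bash
python3 - <<'E'
from h import *
np.set_printoptions(precision=4,suppress=True)
p=eyes.camera('top');s=eyes.camera('side')
f=lambda x,y:(100+x/2,120+y/2)
for n,c,z in [('black',(425,308),.109),('grey',(393,223),.098),('pink',(459,246),.098),('red',(414,388),.098)]:
    X=atz(p,f(*c),z);print(n,X,'side tip',proj(s,X),'base',proj(s,[X[0],X[1],0]))
C=[atz(p,f(*c),.012) for c in [(525,281),(649,277),(651,352),(528,358)]]
print(np.array(C),np.mean(C,0))
print('ramp top end',atz(p,f(629,317),.083),'stop',atz(p,f(563,318),.045), 'ramp lowside',atz(p,f(579,318),.045))
for c in [(30,152),(222,40),(312,186),(122,293)]: print('cab top',atz(p,f(*c),.085))
for c in [(197,300),(283,250)]: print('handle',atz(p,f(*c),.047))
w=eyes.camera('wrist');print(w['pose'],w['intrinsics'])
E
```

```text
black [0.4381 0.1211 0.109 ] side tip [282.1695 230.8455] base [284.7509 272.739 ]
grey [0.5393 0.1621 0.098 ] side tip [313.9584 216.604 ] base [314.6424 252.297 ]
pink [0.5133 0.0822 0.098 ] side tip [321.6483 234.0166] base [321.9987 271.3738]
red [0.3432 0.1321 0.098 ] side tip [238.9352 244.781 ] base [243.5678 283.0354]
[[ 0.4762 -0.0046  0.012 ]
 [ 0.4848 -0.1639  0.012 ]
 [ 0.389  -0.1671  0.012 ]
 [ 0.3782 -0.01    0.012 ]] [ 0.4321 -0.0864  0.012 ]
ramp top end [ 0.4327 -0.1257  0.083 ] stop [ 0.4299 -0.0501  0.045 ] ramp lowside [ 0.4303 -0.0701  0.045 ]
cab top [0.6171 0.6052 0.085 ]
cab top [0.7612 0.3781 0.085 ]
cab top [0.5834 0.2622 0.085 ]
cab top [0.4486 0.4863 0.085 ]
handle [0.4426 0.405  0.047 ]
handle [0.507  0.3007 0.047 ]
[[ 0.3108  0.9182  0.2456  0.1281]
 [ 0.9505 -0.3002 -0.0805  0.616 ]
 [-0.0002  0.2585 -0.966   0.3844]
 [ 0.      0.      0.      1.    ]] [[371.1592   0.     316.489 ]
 [  0.     371.1592 242.0532]
 [  0.       0.       1.    ]]
```

>>> arm_command(steps=[{"slide":[0.035,-0.03,0],"rot":[0,0,-5],"grip":0.28},{"slide":[0.035,-0.03,0],"rot":[0,0,-5],"grip":0.28},{"slide":[0.035,-0.03,0],"rot":[0,0,-5],"grip":0.28},{"slide":[0.035,-0.03,0],"rot":[0,0,-5],"grip":0.28},{"slide":[0.035,-0.03,-0.01],"rot":[0,0,-5],"grip":0.28},{"slide":[0.035,-0.03,-0.01],"rot":[0,0,-5],"grip":0.28},{"slide":[0.035,-0.03,-0.01],"rot":[0,0,-5],"grip":0.28},{"slide":[0.035,-0.03,-0.01],"rot":[0,0,-5],"grip":0.28}], newtons=25)

```text
time: 2.35
ee_pos: [0.4757, 0.3529, 0.1824]
eef_rot: [0.487, 0.873, 0.0, 0.0]
ft_force: [1.0, 0.6, 0.3]
width: 0.0255
grip_force: 0.0
```

```bash
python3 - <<'E'
from h import *
w=eyes.camera('wrist');save(w,'w1')
print(eyes.look_for('paint_cabinet_drawer0_handle',w)[:2])
st=sensors.read_state();print(st['ee_pos'],st['eef_rot'],st['joint_positions'],st['width'])
print(proj(w,[.475,.353,.047]),proj(w,[.475+.0318,.353-.0509,.047]),proj(w,[.475-.0318,.353+.0509,.047]))
E
```

```text
[{'bbox': [309.2, 45.9, 392.5, 306.3], 'conf': 0.73}]
[0.47861182 0.34846647 0.18158735] [ 0.49037258  0.8715114  -0.00110654  0.00117837] [-0.89383683  0.28433367  0.22413237  1.61956196 -0.0626545   1.24622267
 -0.11258556] 0.024877034854791376
[315.19735564 230.71670966] [315.57221075 298.32575766] [314.78231559 155.8598873 ]
```

View pics/w1.png

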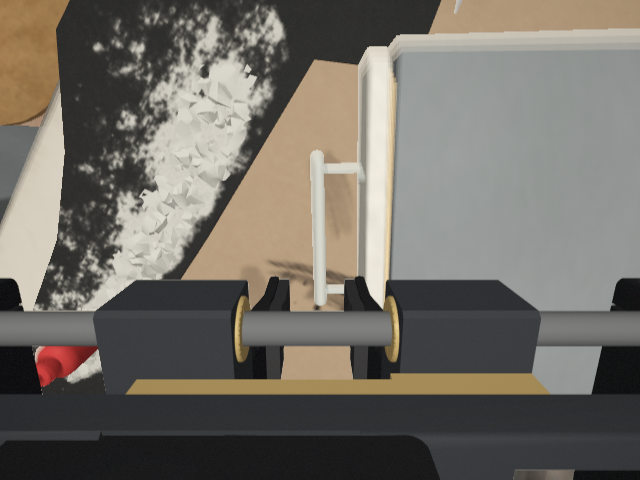

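>>> arm_command(steps=[{"slide":[-0.001,0.005,-0.04]},{"slide":[0,0,-0.04]},{"slide":[0,0,-0.035]},{"slide":[0,0,-0.025]},{"slide":[0,0,-0.013]},{},{"grip":0},{"grip":0}], newtons=25)

```text
schema error: expected keys rot, slide, grip
```

>>> arm_command(steps=[{"grip":0},{"grip":0},{"slide":[-0.013,-0.008,0]},{"slide":[-0.025,-0.0155,0]},{"slide":[-0.025,-0.0155,0]},{"slide":[-0.025,-0.0155,0]},{"slide":[-0.025,-0.0155,0]},{"slide":[-0.013,-0.008,0]}])

```text
schema error: expected keys rot, slide, grip
```

>>> arm_command(steps=[{"slide":[-0.001,0.005,-0.04],"rot":[0,0,0],"grip":0.28},{"slide":[0,0,-0.04],"rot":[0,0,0],"grip":0.28},{"slide":[0,0,-0.035],"rot":[0,0,0],"grip":0.28},{"slide":[0,0,-0.025],"rot":[0,0,0],"grip":0.28},{"slide":[0,0,-0.013],"rot":[0,0,0],"grip":0.28},{"slide":[0,0,0],"rot":[0,0,0],"grip":0},{"slide":[0,0,0],"rot":[0,0,0],"grip":0},{"slide":[0,0,0],"rot":[0,0,0],"grip":0}], newtons=25)

```text
time: 3.45
ee_pos: [0.4742, 0.3595, 0.0307]
eef_rot: [0.486, 0.874, 0.001, 0.0]
ft_force: [-0.9, 0.3, 1.8]
width: 0.0102
grip_force: 25.0
```

>>> arm_command(steps=[{"slide":[-0.01,-0.006,0],"rot":[0,0,0],"grip":0},{"slide":[-0.021,-0.013,0],"rot":[0,0,0],"grip":0},{"slide":[-0.023,-0.0145,0],"rot":[0,0,0],"grip":0},{"slide":[-0.023,-0.0145,0],"rot":[0,0,0],"grip":0},{"slide":[-0.023,-0.0145,0],"rot":[0,0,0],"grip":0},{"slide":[-0.018,-0.011,0],"rot":[0,0,0],"grip":0},{"slide":[-0.011,-0.007,0],"rot":[0,0,0],"grip":0},{"slide":[0,0,0],"rot":[0,0,0],"grip":0}])

```text
time: 4.45
ee_pos: [0.3501, 0.2794, 0.0317]
eef_rot: [0.487, 0.874, 0.006, 0.003]
ft_force: [24.7, 2.5, -8.9]
width: 0.01
grip_force: 25.0
```

>>> arm_command(steps=[{"slide":[0,0,0],"rot":[0,0,0],"grip":0.28},{"slide":[0,0,0],"rot":[0,0,0],"grip":0.28},{"slide":[0,0,0.01],"rot":[0,0,0],"grip":0.28},{"slide":[0,0,0.03],"rot":[0,0,0],"grip":0.28},{"slide":[0,0,0.05],"rot":[0,0,0],"grip":0.28},{"slide":[0,0,0.05],"rot":[0,0,0],"grip":0.5},{"slide":[0,0,0.05],"rot":[0,0,0],"grip":0.7},{"slide":[0,0,0.04],"rot":[0,0,0],"grip":0.9}])

```text
time: 5.45
ee_pos: [0.344, 0.2781, 0.2621]
eef_rot: [0.486, 0.874, 0.0, -0.0]
ft_force: [0.6, 0.4, -0.4]
width: 0.0465
grip_force: 0.0
```

```bash
python3 - <<'E'
from h import *
p=eyes.camera('top');save(p,'t2')
a=p['pixels'][120:350,100:500,::-1];cv2.imwrite('pics/t2c.png',cv2.resize(a,None,fx=2,fy=2,interpolation=2))
for n in ['bottle_black','bottle_grey']:
  for r in eyes.look_for(n,p)[:4]: print(n,np.round(r['bbox']),round(r['conf'],2))
st=sensors.read_state();print(st['ee_pos'],st['eef_rot'],st['joint_positions'],st['width'])
E
```

```text
bottle_black [307. 264. 319. 283.] 0.65
bottle_black [382. 271. 417. 284.] 0.42
bottle_black [169. 211. 287. 314.] 0.27
bottle_grey [300. 312. 317. 323.] 0.77
bottle_grey [290. 227. 307. 241.] 0.71
bottle_grey [322. 239. 338. 249.] 0.67
[0.34470594 0.27878992 0.26167708] [4.85814888e-01 8.74060114e-01 1.66413980e-03 2.06575906e-04] [-0.97330504 -0.10503771  0.17726834  1.85964643  0.01833709  1.38206056
 -0.24416935] 0.05839915068618493
```

View pics/t2c.png

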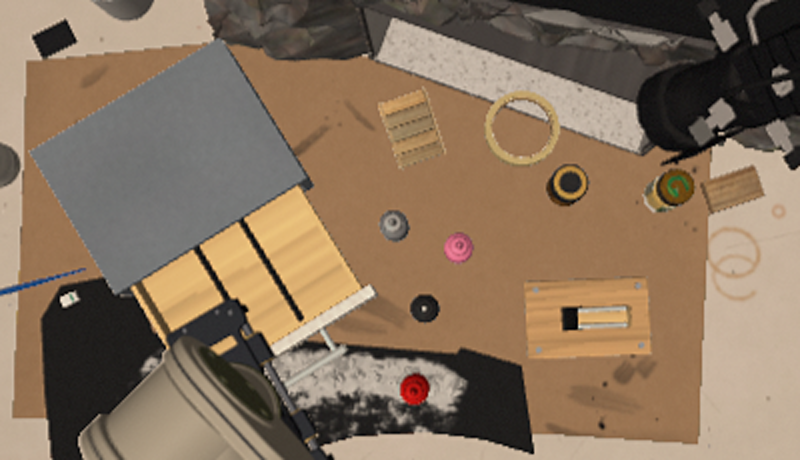

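>>> arm_command(steps=[{"slide":[0.012,-0.013,-0.005],"rot":[0,0,-8],"grip":1},{"slide":[0.012,-0.013,-0.005],"rot":[0,0,-8],"grip":1},{"slide":[0.012,-0.013,-0.015],"rot":[0,0,-8],"grip":1},{"slide":[0.012,-0.013,-0.015],"rot":[0,0,-8],"grip":1},{"slide":[0.012,-0.014,-0.018],"rot":[-7.5,0,0],"grip":1},{"slide":[0.012,-0.014,-0.02],"rot":[-7.5,0,0],"grip":1},{"slide":[0.011,-0.014,-0.02],"rot":[-7.5,0,0],"grip":1},{"slide":[0.01,-0.0135,-0.02],"rot":[-7.5,0,0],"grip":1}])

```text
time: 6.6
ee_pos: [0.4372, 0.17, 0.1405]
eef_rot: [0.683, 0.682, -0.185, 0.185]
ft_force: [0.4, 0.1, 0.8]
width: 0.0872
grip_force: 0.0
```

```bash
cat >> h.py <<'E'
from scipy.spatial.transform import Rotation as R
def st(q=True):
    s=sensors.read_state();r=R.from_quat(s['eef_rot']).as_matrix()
    np.set_printoptions(precision=4,suppress=True)
    print('t',s['time'],'tcp',s['ee_pos'],'z',r[:,2],'y',r[:,1],'q',s['joint_positions'],'w',s['width'],s['grip_force'],s['ft_force'])
    return s,r
E
python3 - <<'E'
from h import *
st()
w=eyes.camera('wrist');save(w,'w3')
print(eyes.look_for('bottle_black',w)[:2], proj(w,[.438,.121,.109]),proj(w,[.438,.121,.0]))
E
```

```text
t 6.6 tcp [0.4372 0.17   0.1405] z [-0.0007 -0.5045 -0.8634] y [ 1.     -0.0019  0.0003] q [-0.9419  0.2977  0.2204  1.8032  0.3286  1.4197 -0.8329] w 0.08721447047732493 0.0 [0.3753 0.1388 0.759 ]
[{'bbox': [296.3, 175.5, 348.9, 301.9], 'conf': 0.55}] [316.6562 303.9152] [316.7535 195.2329]
```

View pics/w3.png

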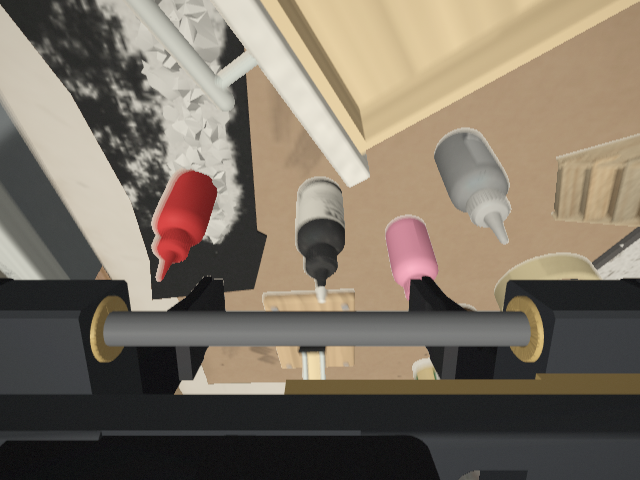

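>>> arm_command(steps=[{"slide":[0.004,0,0],"rot":[0,0,0],"grip":0.66},{"slide":[0,-0.005,-0.0085],"rot":[0,0,0],"grip":0.66},{"slide":[0,-0.015,-0.026],"rot":[0,0,0],"grip":0.66},{"slide":[0,-0.015,-0.026],"rot":[0,0,0],"grip":0.66},{"slide":[0,-0.013,-0.0225],"rot":[0,0,0],"grip":0.66},{"slide":[0,-0.0105,-0.018],"rot":[0,0,0],"grip":0.66},{"slide":[0,0,0],"rot":[0,0,0],"grip":0.66},{"slide":[0,0,0],"rot":[0,0,0],"grip":0.3}], newtons=20)

```text
time: 7.7
ee_pos: [0.4422, 0.113, 0.0416]
eef_rot: [0.684, 0.682, -0.182, 0.183]
ft_force: [0.3, 0.8, -0.4]
width: 0.0529
grip_force: 0.0
```

>>> arm_command(steps=[{"slide":[0,0,0],"rot":[0,0,0],"grip":0.3},{"slide":[0,0,0],"rot":[0,0,0],"grip":0.3},{"slide":[0,0,0],"rot":[0,0,0],"grip":0.3},{"slide":[0,0,0.01],"rot":[0,0,0],"grip":0.3},{"slide":[0,0,0.02],"rot":[0,0,0],"grip":0.3},{"slide":[0,0,0.03],"rot":[0,0,0],"grip":0.3},{"slide":[0,0,0.03],"rot":[0,0,0],"grip":0.3},{"slide":[0,0,0.03],"rot":[0,0,0],"grip":0.3}], newtons=20)

```text
time: 8.7
ee_pos: [0.4416, 0.1122, 0.162]
eef_rot: [0.684, 0.682, -0.183, 0.183]
ft_force: [0.4, 0.6, -1.1]
width: 0.0369
grip_force: 20.0
```

```bash
python3 - <<'E'
from h import *
st()
w=eyes.camera('wrist');s=eyes.camera('side');save(s,'s4');a=s['pixels'][180:380,200:500,::-1]
b=cv2.resize(a,(780,520),interpolation=2);cv2.imwrite('pics/s4c.png',b)
save(w,'w4')
E
```

```text
t 8.7 tcp [0.4416 0.1122 0.162 ] z [ 0.     -0.4998 -0.8662] y [ 1.     -0.0024  0.0014] q [-0.8937  0.2065  0.256   1.8643  0.367   1.4144 -0.7574] w 0.036930718212894315 19.993959283456206 [ 0.3555  0.5865 -1.098 ]
```

View pics/s4c.png

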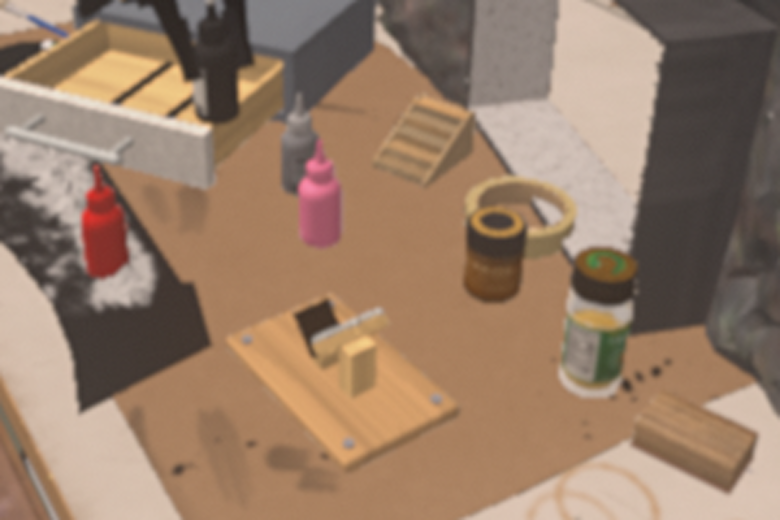

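>>> arm_command(steps=[{"slide":[-0.001,-0.015,0.005],"rot":[5,0,0],"grip":0.3},{"slide":[-0.001,-0.024,0.005],"rot":[7,0,0],"grip":0.3},{"slide":[-0.002,-0.027,0],"rot":[7,0,0],"grip":0.3},{"slide":[-0.002,-0.027,0],"rot":[7,0,0],"grip":0.3},{"slide":[-0.002,-0.027,-0.005],"rot":[7,0,0],"grip":0.3},{"slide":[-0.002,-0.027,-0.005],"rot":[7,0,0],"grip":0.3},{"slide":[-0.0016,-0.024,-0.005],"rot":[5,0,0],"grip":0.3},{"slide":[0,-0.013,-0.006],"rot":[0,0,3.5],"grip":0.3}])

```text
time: 9.8
ee_pos: [0.4293, -0.0744, 0.1492]
eef_rot: [0.682, 0.72, 0.09, -0.095]
ft_force: [0.9, 0.7, 0.0]
width: 0.0363
grip_force: 20.0
```

```bash
python3 - <<'E'
from h import *
s,r=st()
w=eyes.camera('wrist');save(w,'w5')
# target relative motions
d=np.array([-.0158,.2583,-.966]);print('z err deg',np.degrees(np.arccos(r[:,2]@d)))
o=np.array([.4295,-.0593,.045]);a=np.array([.0431,-.7057,.7071]);yb=np.array([.0431,-.7057,-.7071])
for h in (.057,):
  for q in ((-.04,.008),(0,.006),(0,0)):
    T=o+a*(h+q[1])+yb*q[0]+.019*d;print(T,T-s['ee_pos'])
E
```

```text
t 9.8 tcp [ 0.4293 -0.0744  0.1492] z [-0.0147  0.2597 -0.9656] y [ 0.9985  0.0544 -0.0006] q [-0.4607  0.0307  0.7502  2.0097 -0.2865  1.2148  0.4591] w 0.036290295090918835 19.995876029133797 [0.8613 0.7449 0.0439]
z err deg nan
[ 0.4303 -0.072   0.1009] [ 0.001   0.0023 -0.0483]
[ 0.4319 -0.0989  0.0712] [ 0.0026 -0.0245 -0.078 ]
[ 0.4317 -0.0946  0.067 ] [ 0.0024 -0.0202 -0.0822]<stdin>:5: RuntimeWarning: invalid value encountered in arccos
```

View pics/w5.png

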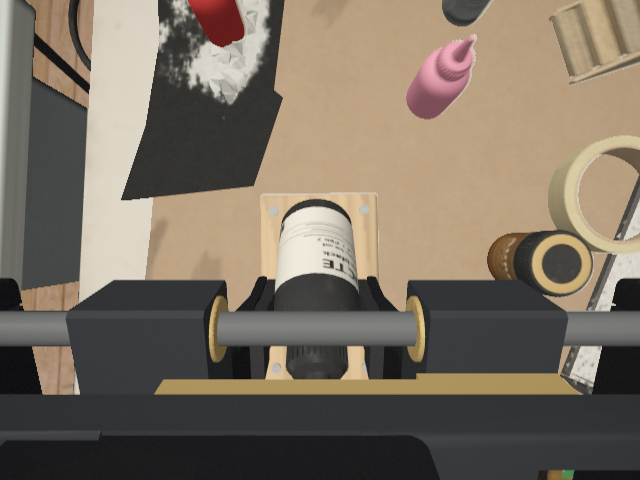

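>>> arm_command(steps=[{"slide":[0.001,0.002,-0.018],"rot":[0,0,0],"grip":0.3},{"slide":[0,0,-0.02],"rot":[0,0,0],"grip":0.3},{"slide":[0,0,-0.01],"rot":[0,0,0],"grip":0.3},{"slide":[0,-0.009,-0.01],"rot":[0,0,0],"grip":0.3},{"slide":[0,-0.009,-0.01],"rot":[0,0,0],"grip":0.3},{"slide":[0,-0.006,-0.006],"rot":[0,0,0],"grip":0.3},{"slide":[0,-0.002,-0.002],"rot":[0,0,0],"grip":0.3},{"slide":[0,0,0],"rot":[0,0,0],"grip":0.3}])

```text
time: 10.85
ee_pos: [0.4312, -0.0954, 0.0736]
eef_rot: [0.68, 0.721, 0.089, -0.095]
ft_force: [-0.0, 0.6, -0.2]
width: 0.0366
grip_force: 20.0
```

>>> arm_command(steps=[{"slide":[0,-0.0015,-0.0015],"rot":[0,0,0],"grip":0.3},{"slide":[0,-0.0015,-0.0015],"rot":[0,0,0],"grip":0.3},{"slide":[0,0,0],"rot":[0,0,0],"grip":0.3},{"slide":[0,0.0015,-0.0015],"rot":[0,0,0],"grip":0.3},{"slide":[0,0.001,-0.001],"rot":[0,0,0],"grip":0.3},{"slide":[0,0.001,-0.001],"rot":[0,0,0],"grip":0.3},{"slide":[0,0,0],"rot":[0,0,0],"grip":0.3},{"slide":[0,0,0],"rot":[0,0,0],"grip":0.3}])

```text
time: 11.85
ee_pos: [0.4332, -0.0939, 0.069]
eef_rot: [0.68, 0.722, 0.092, -0.095]
ft_force: [0.2, 4.6, 14.4]
width: 0.0366
grip_force: 20.0
```

>>> arm_command(steps=[{"slide":[0,0,0],"rot":[0,0,0],"grip":0.45},{"slide":[0,0,0],"rot":[0,0,0],"grip":0.6},{"slide":[0,0,0],"rot":[0,0,0],"grip":0.66},{"slide":[0,-0.002,0.008],"rot":[0,0,0],"grip":0.66},{"slide":[0,-0.008,0.03],"rot":[0,0,0],"grip":0.66},{"slide":[0,-0.01,0.04],"rot":[0,0,0],"grip":0.66},{"slide":[0,-0.004,0.04],"rot":[0,0,0],"grip":0.66},{"slide":[0,0,0.03],"rot":[0,0,0],"grip":0.66}])

```text
time: 12.85
ee_pos: [0.4311, -0.12, 0.2172]
eef_rot: [0.681, 0.721, 0.09, -0.094]
ft_force: [1.2, 0.2, 0.2]
width: 0.0576
grip_force: 0.0
```

```bash
python3 - <<'E'
from h import *
st()
s=eyes.camera('side');p=eyes.camera('top');a=cv2.resize(s['pixels'][200:400,200:440,::-1],(480,400));b=cv2.resize(p['pixels'][200:320,270:450,::-1],(600,400))[:,280:]
cv2.imwrite('pics/s6.png',np.hstack([a,b]))
o=np.array([.4305,-.0593,.045]);l=np.array([.0431,-.7057,.7071])
print(proj(s,o),proj(s,o+.109*l),proj(p,o),proj(p,o+.109*l))
E
```

```text
t 12.85 tcp [ 0.4311 -0.12    0.2172] z [-0.014   0.2581 -0.966 ] y [0.9984 0.057  0.0008] q [-0.4252  0.002   0.7957  1.8797 -0.2439  1.376   0.489 ] w 0.057584447019007015 0.0 [1.1993 0.2413 0.2236]
[321.8278 300.8856] [346.8629 288.3646] [385.1751 278.835 ] [421.9976 277.5308]
```

View pics/s6.png

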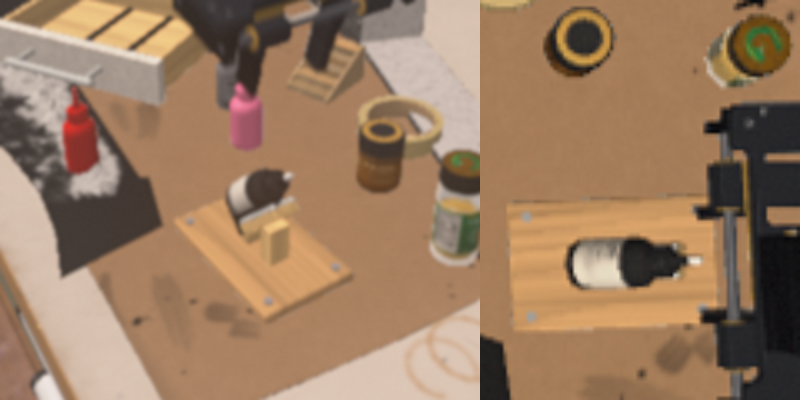

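>>> arm_command(steps=[{"slide":[0,0.01,0.005],"rot":[-7.5,-0.45,0],"grip":0.75},{"slide":[0,0.015,0],"rot":[-7.5,-0.45,0],"grip":0.75},{"slide":[0,0.015,0],"rot":[-7.5,-0.45,0],"grip":0.75},{"slide":[0,0.015,-0.009],"rot":[-7.5,-0.45,0],"grip":0.75},{"slide":[0,0.015,-0.02],"rot":[-7.5,-0.45,0],"grip":0.75},{"slide":[-0.001,0.015,-0.02],"rot":[-7.5,-0.45,0],"grip":0.75},{"slide":[-0.001,0.0075,-0.02],"rot":[-7.5,-0.45,0],"grip":0.75},{"slide":[-0.001,0,-0.02],"rot":[-7.5,-0.45,0],"grip":0.75}])

```text
time: 13.95
ee_pos: [0.4282, -0.0259, 0.1304]
eef_rot: [0.633, 0.672, -0.263, 0.281]
ft_force: [0.4, 0.9, -0.9]
width: 0.065
grip_force: 0.0
```

```bash
python3 - <<'E'
from h import *
s,r=st()
w=eyes.camera('wrist');save(w,'w7')
o=np.array([.4305,-.0593,.045]);l=np.array([.0431,-.7057,.7071]);yb=np.array([.0431,-.7057,-.7071])
print(r[:,2]@yb,r[:,1]@l, 'to go',o+.04*l-.004*yb+.019*r[:,2]-s['ee_pos'])
print(proj(w,o),proj(w,o+.109*l), eyes.look_for('bottle_black',w)[:2])
E
```

```text
t 13.95 tcp [ 0.4282 -0.0259  0.1304] z [ 0.0442 -0.7096 -0.7032] y [0.9982 0.0605 0.0017] q [-0.7909  0.212   0.2138  2.0762  0.6417  1.3589 -0.8163] w 0.06504963825498787 0.0 [ 0.4426  0.886  -0.907 ]
0.9999146279044946 0.001491557039730104 to go [ 0.0047 -0.0723 -0.0677]
[315.5797 195.217 ] [315.6627 341.9782] [{'bbox': [288.3, 185.7, 352.9, 310.6], 'conf': 0.89}]
```

View pics/w7.png

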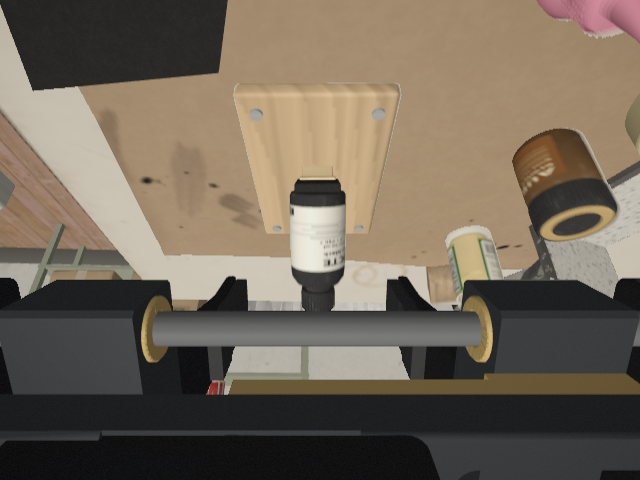

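>>> arm_command(steps=[{"slide":[0.002,-0.015,-0.014],"rot":[0,0,0],"grip":0.7},{"slide":[0.001,-0.018,-0.017],"rot":[0,0,0],"grip":0.7},{"slide":[0.001,-0.018,-0.017],"rot":[0,0,0],"grip":0.7},{"slide":[0.001,-0.013,-0.012],"rot":[0,0,0],"grip":0.7},{"slide":[0,-0.008,-0.008],"rot":[0,0,0],"grip":0.7},{"slide":[0,0,0],"rot":[0,0,0],"grip":0.7},{"slide":[0,0,0],"rot":[0,0,0],"grip":0.3},{"slide":[0,0,0],"rot":[0,0,0],"grip":0.3}], newtons=20)

```text
time: 15.05
ee_pos: [0.4335, -0.098, 0.0634]
eef_rot: [0.634, 0.672, -0.262, 0.279]
ft_force: [0.4, -0.1, 0.3]
width: 0.0481
grip_force: 0.0
```

>>> arm_command(steps=[{"slide":[0,0,0],"rot":[0,0,0],"grip":0.3},{"slide":[0,0,0],"rot":[0,0,0],"grip":0.3},{"slide":[0,0,0],"rot":[0,0,0],"grip":0.3},{"slide":[0,0.005,0.01],"rot":[0,0,0],"grip":0.3},{"slide":[0,0.01,0.025],"rot":[0,0,0],"grip":0.3},{"slide":[0,0.01,0.03],"rot":[0,0,0],"grip":0.3},{"slide":[0,0.01,0.03],"rot":[0,0,0],"grip":0.3},{"slide":[0,0.01,0.03],"rot":[0,0,0],"grip":0.3}], newtons=20)

```text
time: 16.05
ee_pos: [0.4327, -0.0532, 0.1895]
eef_rot: [0.634, 0.672, -0.263, 0.279]
ft_force: [0.6, 0.6, -0.5]
width: 0.0366
grip_force: 20.0
```

```bash
python3 - <<'E'
from h import *
st()
t=eyes.camera('top');
# drawer corners / strips need estimate: detect handle
print([ (np.round(r['bbox']),round(r['conf'],2)) for r in eyes.look_for('paint_cabinet_drawer0_handle',t)[:2]])
f=lambda x,y:(100+x/2,120+y/2)
# from t2 crop: strips end at front, front face corner, cabinet front edge
for n,c,z in [('strip R front',(300,318),.026),('strip R back',(243,220),.026),('strip L back',(200,250),.026),('strip L front',(236,310),.026),('front right top outer',(374,291),.063),('front right inner',(360,290),.063),('side wall back',(306,188),.063),('handle R end',(333,345),.047)]: print(n,atz(t,f(*c),z))
E
```

```text
t 16.05 tcp [ 0.4327 -0.0532  0.1895] z [ 0.0419 -0.7068 -0.7061] y [0.9983 0.0585 0.0007] q [-0.766   0.1005  0.2414  2.0504  0.6691  1.4439 -0.7078] w 0.03658515946492936 19.996930360794067 [ 0.5657  0.5834 -0.4756]
[(array([164., 214., 265., 326.]), 0.78)]
strip R front [0.4229 0.2796 0.026 ]
strip R back [0.5453 0.3558 0.026 ]
strip L back [0.506  0.4086 0.026 ]
strip L front [0.4313 0.3604 0.026 ]
front right top outer [0.458 0.185 0.063]
front right inner [0.4589 0.2022 0.063 ]
side wall back [0.5835 0.2724 0.063 ]
handle R end [0.3905 0.2349 0.047 ]
```

>>> arm_command(steps=[{"slide":[0,0.015,0.003],"rot":[7.5,0.45,0],"grip":0.3},{"slide":[0,0.03,0],"rot":[7.5,0.45,0],"grip":0.3},{"slide":[0,0.03,0],"rot":[7.5,0.45,0],"grip":0.3},{"slide":[0,0.03,0],"rot":[7.5,0.45,0],"grip":0.3},{"slide":[0,0.03,0],"rot":[7.5,0.45,0],"grip":0.3},{"slide":[0,0.03,0],"rot":[7.5,0.45,0],"grip":0.3},{"slide":[0,0.03,0],"rot":[0,0,-8],"grip":0.3},{"slide":[0,0.03,0],"rot":[0,0,-8],"grip":0.3}])

```text
time: 17.15
ee_pos: [0.4327, 0.1716, 0.1908]
eef_rot: [0.783, 0.623, -0.001, -0.0]
ft_force: [0.9, 1.1, -0.6]
width: 0.0364
grip_force: 20.0
```

>>> arm_command(steps=[{"slide":[0,0.03,0],"rot":[0,0,-8],"grip":0.3},{"slide":[0,0.03,0],"rot":[0,0,-8],"grip":0.3},{"slide":[0,0.035,0],"rot":[0,0,-8],"grip":0.3},{"slide":[0,0.035,0],"rot":[0,0,-8],"grip":0.3},{"slide":[0,0.035,-0.005],"rot":[0,0,-8],"grip":0.3},{"slide":[0,0.035,-0.01],"rot":[0,0,-5.5],"grip":0.3},{"slide":[0,0.025,-0.01],"rot":[0,0,0],"grip":0.3},{"slide":[0,0.014,-0.005],"rot":[0,0,0],"grip":0.3}])

```text
time: 18.15
ee_pos: [0.4322, 0.411, 0.1598]
eef_rot: [0.961, 0.275, -0.001, 0.0]
ft_force: [-0.1, -0.1, -0.1]
width: 0.0362
grip_force: 20.0
```

```bash
python3 - <<'E'
from h import *
s,r=st();print(np.array([.4319,.4108,.0255])-s['ee_pos'], np.degrees(np.arctan2(r[1,1],r[0,1])))
w=eyes.camera('wrist');save(w,'w8');p=eyes.camera('top');b=cv2.resize(p['pixels'][180:330,140:340,::-1],(640,480),interpolation=2)
cv2.imwrite('pics/m8.png',np.vstack([np.hstack([cv2.resize(w['pixels'][:,:,::-1],(400,300)),cv2.resize(b,(400,300))])]))
X=np.array([.848,.53]);Y=np.array([-.53,.848])
for n,x,y,z in [('strL front',.4985,.0465+.033,.026),('strL back',.635,.0465+.033,.026),('wallL front',.4985,.0465+.114,.063),('wallL back',.635,.0465+.114,.063)]:
    q=x*X+y*Y;print(n,proj(w,[*q,z]),proj(p,[*q,z]))
E
```

```text
t 18.15 tcp [0.4322 0.411  0.1598] z [-0.0021 -0.0016 -1.    ] y [ 0.5287 -0.8488  0.0003] q [-0.9597  0.3104  0.15    1.6288 -0.0493  1.2086 -1.813 ] w 0.03619250436784386 19.996655881404877 [-0.1213 -0.1396 -0.1239]
[-0.0003 -0.0002 -0.1343] -58.08516367476033
strL front [361.7444 326.6693] [228.7436 295.447 ]
strL back [367.2012 168.9542] [201.7051 248.8556]
wallL front [263.9166 349.5277] [197.1656 313.0716]
wallL back [256.34   173.0014] [169.4487 264.8666]
```

View pics/m8.png

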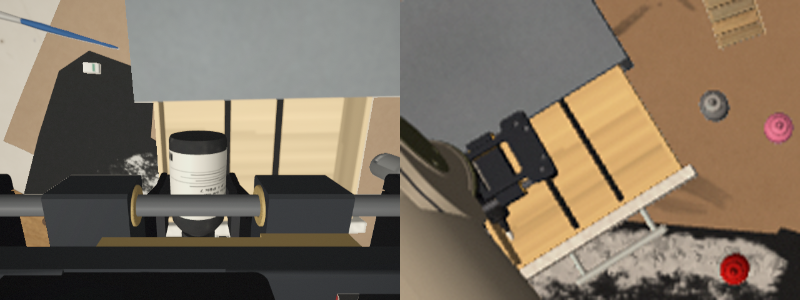

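>>> arm_command(steps=[{"slide":[0,0,-0.02],"rot":[0,0,0],"grip":0.3},{"slide":[0,0,-0.035],"rot":[0,0,0],"grip":0.3},{"slide":[0,0,-0.035],"rot":[0,0,0],"grip":0.3},{"slide":[0,0,-0.022],"rot":[0,0,0],"grip":0.3},{"slide":[0,0,-0.012],"rot":[0,0,0],"grip":0.3},{"slide":[0,0,-0.005],"rot":[0,0,0],"grip":0.3},{"slide":[0,0,0],"rot":[0,0,0],"grip":0.3},{"slide":[0,0,0],"rot":[0,0,0],"grip":0.3}])

```text
time: 19.25
ee_pos: [0.4335, 0.4108, 0.033]
eef_rot: [0.962, 0.274, 0.0, -0.0]
ft_force: [-0.6, -0.2, -0.4]
width: 0.0367
grip_force: 20.0
```

>>> arm_command(steps=[{"slide":[0,0,-0.003],"rot":[0,0,0],"grip":0.3},{"slide":[0,0,-0.002],"rot":[0,0,0],"grip":0.3},{"slide":[0,0,-0.001],"rot":[0,0,0],"grip":0.3},{"slide":[0,0,0],"rot":[0,0,0],"grip":0.3},{"slide":[0,0,0],"rot":[0,0,0],"grip":0.3},{"slide":[0,0,0],"rot":[0,0,0],"grip":0.3},{"slide":[0,0,0],"rot":[0,0,0],"grip":0.3},{"slide":[0,0,0],"rot":[0,0,0],"grip":0.3}])

```text
time: 20.25
ee_pos: [0.4331, 0.4104, 0.0261]
eef_rot: [0.962, 0.274, -0.0, -0.0]
ft_force: [-0.5, 0.1, -0.2]
width: 0.0364
grip_force: 20.0
```

>>> arm_command(steps=[{"slide":[0,0,-0.001],"rot":[0,0,0],"grip":0.3},{"slide":[0,0,0],"rot":[0,0,0],"grip":0.3},{"slide":[0,0,0],"rot":[0,0,0],"grip":0.44},{"slide":[0,0,0],"rot":[0,0,0],"grip":0.5},{"slide":[0,0,0],"rot":[0,0,0],"grip":0.5},{"slide":[0,0,0.01],"rot":[0,0,0],"grip":0.5},{"slide":[0,0,0.03],"rot":[0,0,0],"grip":0.5},{"slide":[0,0,0.05],"rot":[0,0,0],"grip":0.5}])

```text
time: 21.25
ee_pos: [0.4324, 0.4097, 0.1154]
eef_rot: [0.962, 0.274, -0.001, 0.001]
ft_force: [0.4, 1.1, 0.6]
width: 0.0432
grip_force: 0.0
```

>>> arm_command(steps=[{"slide":[0,0,0.05],"rot":[0,0,0],"grip":0.6},{"slide":[0,0,0.05],"rot":[0,0,0],"grip":0.6},{"slide":[0,-0.01,0.02],"rot":[0,0,8],"grip":0.6},{"slide":[0,-0.02,0],"rot":[0,0,8],"grip":0.6},{"slide":[0,-0.02,0],"rot":[0,0,8],"grip":0.6},{"slide":[0,-0.02,0],"rot":[0,0,8],"grip":0.6},{"slide":[0,-0.02,0],"rot":[0,0,8],"grip":0.6},{"slide":[0,-0.02,0],"rot":[0,0,8],"grip":0.6}])

```text
time: 22.25
ee_pos: [0.4331, 0.2997, 0.2359]
eef_rot: [0.765, 0.643, 0.0, 0.0]
ft_force: [-0.0, 0.0, 0.3]
width: 0.0521
grip_force: 0.0
```

```bash
python3 - <<'E'
from h import *
st()
s=eyes.camera('side');p=eyes.camera('top');
a=cv2.resize(s['pixels'][160:310,200:400,::-1],(400,300),interpolation=2);b=cv2.resize(p['pixels'][180:330,140:340,::-1],(400,300),interpolation=2)
cv2.imwrite('pics/m9.png',np.hstack([a,b]))
print(proj(p,[.539,.162,.098]))
for r in eyes.look_for('bottle_grey',p)[:4]: print(np.round(r['bbox']),round(r['conf'],2))
E
```

```text
t 22.25 tcp [0.4331 0.2997 0.2359] z [ 0.0004  0.0002 -1.    ] y [ 0.9851 -0.1719  0.0004] q [-0.8121  0.1042  0.1295  1.7083 -0.0137  1.3296 -0.8528] w 0.05210325290814224 0.0 [-0.045   0.0366  0.252 ]
[296.5327 231.6094]
[321. 240. 334. 253.] 0.74
[303. 309. 318. 321.] 0.68
[292. 227. 305. 241.] 0.56
```

View pics/m9.png

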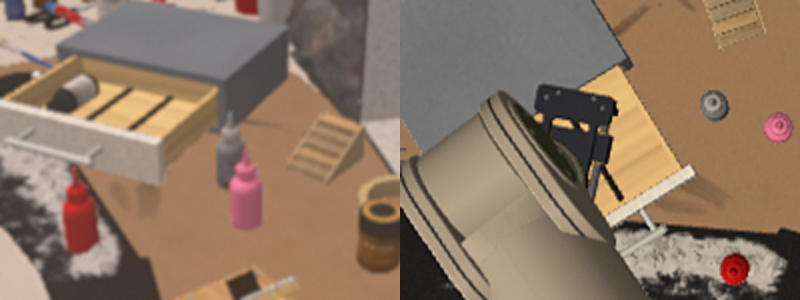

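>>> arm_command(steps=[{"slide":[0.013,-0.012,0],"rot":[0,0,5],"grip":0.66},{"slide":[0.014,-0.013,0],"rot":[0,0,5],"grip":0.66},{"slide":[0.014,-0.013,-0.003],"rot":[-5,0,0],"grip":0.66},{"slide":[0.014,-0.013,-0.02],"rot":[-5,0,0],"grip":0.66},{"slide":[0.014,-0.013,-0.02],"rot":[-5,0,0],"grip":0.66},{"slide":[0.014,-0.013,-0.02],"rot":[-5,0,0],"grip":0.66},{"slide":[0.014,-0.012,-0.02],"rot":[-5,0,0],"grip":0.66},{"slide":[0.01,-0.01,-0.02],"rot":[0,0,0],"grip":0.66}])

```text
time: 23.4
ee_pos: [0.5397, 0.204, 0.1302]
eef_rot: [0.691, 0.69, -0.153, 0.154]
ft_force: [0.3, 0.9, -0.5]
width: 0.0571
grip_force: 0.0
```

```bash
python3 - <<'E'
from h import *
s,r=st();print(np.array([.54,.154,.0328])-s['ee_pos'])
w=eyes.camera('wrist');save(w,'w10')
print(eyes.look_for('bottle_grey',w)[:3], proj(w,[.539,.162,.098]),proj(w,[.539,.162,.0]))
E
```

```text
t 23.4 tcp [0.5397 0.204  0.1302] z [ 0.0002 -0.4242 -0.9056] y [ 1.     -0.0018  0.001 ] q [-0.8001  0.4678  0.197   1.56    0.2709  1.3881 -0.6998] w 0.05706268468630949 0.0 [ 0.3198  0.8976 -0.4694]
[ 0.0003 -0.05   -0.0974]
[{'bbox': [270.5, 266.9, 314.8, 375.8], 'conf': 0.86}, {'bbox': [20.5, 225.8, 106.7, 306.2], 'conf': 0.7}, {'bbox': [295.1, 190.3, 347.1, 307.2], 'conf': 0.62}] [314.1392 304.1464] [314.7668 210.9046]
```

View pics/w10.png

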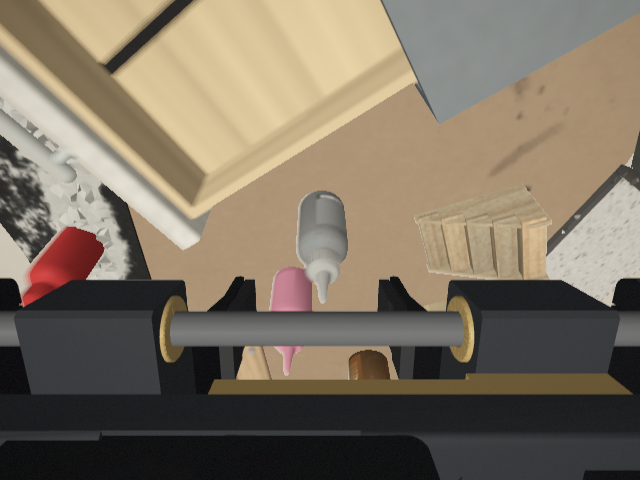

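>>> arm_command(steps=[{"slide":[0.004,-0.008,-0.0155],"rot":[0,0,0],"grip":0.66},{"slide":[0,-0.013,-0.025],"rot":[0,0,0],"grip":0.66},{"slide":[0,-0.013,-0.025],"rot":[0,0,0],"grip":0.66},{"slide":[0,-0.01,-0.02],"rot":[0,0,0],"grip":0.66},{"slide":[0,-0.006,-0.012],"rot":[0,0,0],"grip":0.66},{"slide":[0,0,0],"rot":[0,0,0],"grip":0.66},{"slide":[0,0,0],"rot":[0,0,0],"grip":0.3},{"slide":[0,0,0],"rot":[0,0,0],"grip":0.3}], newtons=20)

```text
time: 24.5
ee_pos: [0.5445, 0.1522, 0.0353]
eef_rot: [0.691, 0.69, -0.152, 0.153]
ft_force: [-0.7, 0.4, 0.2]
width: 0.0442
grip_force: 0.0
```

>>> arm_command(steps=[{"slide":[0,0,0],"rot":[0,0,0],"grip":0.3},{"slide":[0,0,0],"rot":[0,0,0],"grip":0.3},{"slide":[0,0,0.01],"rot":[0,0,0],"grip":0.3},{"slide":[0,0,0.025],"rot":[0,0,0],"grip":0.3},{"slide":[0,0,0.035],"rot":[0,0,0],"grip":0.3},{"slide":[0,0,0.04],"rot":[0,0,0],"grip":0.3},{"slide":[0,0,0.03],"rot":[0,0,0],"grip":0.3},{"slide":[0,0,0],"rot":[0,0,0],"grip":0.3}])

```text
time: 25.5
ee_pos: [0.5452, 0.1519, 0.1774]
eef_rot: [0.692, 0.689, -0.151, 0.154]
ft_force: [0.1, -0.2, -1.3]
width: 0.0364
grip_force: 20.0
```

>>> arm_command(steps=[{"slide":[-0.01,-0.015,0.01],"rot":[5,0,0],"grip":0.3},{"slide":[-0.016,-0.029,0.005],"rot":[7,0,0],"grip":0.3},{"slide":[-0.017,-0.032,0],"rot":[7,0,0],"grip":0.3},{"slide":[-0.017,-0.032,0],"rot":[7,0,0],"grip":0.3},{"slide":[-0.017,-0.032,-0.01],"rot":[7,0,0],"grip":0.3},{"slide":[-0.017,-0.032,-0.012],"rot":[7,0,0],"grip":0.3},{"slide":[-0.013,-0.027,-0.01],"rot":[5,0,0],"grip":0.3},{"slide":[-0.008,-0.015,-0.01],"rot":[0,0,3.5],"grip":0.3}])

```text
time: 26.5
ee_pos: [0.4274, -0.0654, 0.1465]
eef_rot: [0.677, 0.715, 0.119, -0.127]
ft_force: [0.3, 0.6, -1.3]
width: 0.0361
grip_force: 20.0
```

```bash
python3 - <<'E'
from h import *
s,r=st()
w=eyes.camera('wrist');save(w,'w11')
o=np.array([.431,-.0593,.045]);a=np.array([.0431,-.7057,.7071]);yb=np.array([.0431,-.7057,-.7071]);d=r[:,2]
c=np.cos(np.pi/4);p=R.from_rotvec(np.radians(65)*r[:,1]).as_matrix()
print('bottle axis',R.from_rotvec(np.radians(25)*r[:,1]).as_matrix()@-d,R.from_rotvec(-np.radians(25)*r[:,1]).as_matrix()@-d)
for q in ((-.04,.008),(0,.006),(0,0)):
    T=o+a*(.0525+q[1])+yb*q[0]+.019*d;print(T,T-s['ee_pos'])
E
```

```text
t 26.5 tcp [ 0.4274 -0.0654  0.1465] z [-0.0207  0.3423 -0.9394] y [ 0.9985  0.0541 -0.0023] q [-0.2161  0.0714  0.5485  1.9974 -0.3801  1.2466  0.5396] w 0.03612704673285415 19.985652747564018 [ 0.2847  0.6481 -1.2712]
bottle axis [ 0.0399 -0.7067  0.7064] [-0.0024  0.0862  0.9963]
[ 0.4315 -0.0673  0.0982] [ 0.004  -0.0019 -0.0483]
[ 0.4331 -0.0941  0.0685] [ 0.0057 -0.0287 -0.078 ]
[ 0.4329 -0.0898  0.0643] [ 0.0054 -0.0245 -0.0822]
```

View pics/w11.png

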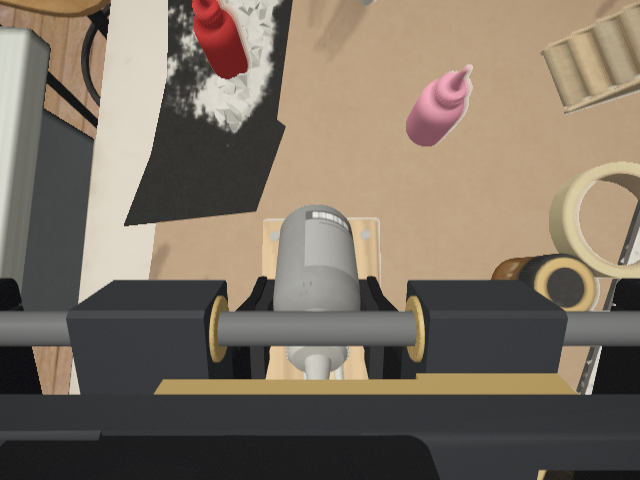

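>>> arm_command(steps=[{"slide":[0.003,-0.002,-0.018],"rot":[0,0,0],"grip":0.3},{"slide":[0.001,0,-0.02],"rot":[0,0,0],"grip":0.3},{"slide":[0,0,-0.01],"rot":[0,0,0],"grip":0.3},{"slide":[0,-0.009,-0.01],"rot":[0,0,0],"grip":0.3},{"slide":[0,-0.009,-0.01],"rot":[0,0,0],"grip":0.3},{"slide":[0,-0.005,-0.005],"rot":[0,0,0],"grip":0.3},{"slide":[0,-0.002,-0.002],"rot":[0,0,0],"grip":0.3},{"slide":[0,0,0],"rot":[0,0,0],"grip":0.3}])

```text
time: 27.55
ee_pos: [0.4332, -0.0897, 0.0727]
eef_rot: [0.676, 0.716, 0.119, -0.126]
ft_force: [0.1, 1.1, -1.6]
width: 0.0365
grip_force: 20.0
```

>>> arm_command(steps=[{"slide":[0,-0.002,-0.002],"rot":[0,0,0],"grip":0.3},{"slide":[0,-0.002,-0.002],"rot":[0,0,0],"grip":0.3},{"slide":[0,0,0],"rot":[0,0,0],"grip":0.3},{"slide":[0,0.0015,-0.0015],"rot":[0,0,0],"grip":0.3},{"slide":[0,0.001,-0.001],"rot":[0,0,0],"grip":0.3},{"slide":[0,0.001,-0.001],"rot":[0,0,0],"grip":0.3},{"slide":[0,0,0],"rot":[0,0,0],"grip":0.3},{"slide":[0,0,0],"rot":[0,0,0],"grip":0.3}])

```text
time: 28.55
ee_pos: [0.4331, -0.0901, 0.0651]
eef_rot: [0.676, 0.716, 0.119, -0.127]
ft_force: [-0.6, -0.3, -0.3]
width: 0.037
grip_force: 20.0
```

>>> arm_command(steps=[{"slide":[0,-0.001,-0.001],"rot":[0,0,0],"grip":0.3},{"slide":[0,0,0],"rot":[0,0,0],"grip":0.3},{"slide":[0,0.001,-0.001],"rot":[0,0,0],"grip":0.3},{"slide":[0,0.0005,-0.0005],"rot":[0,0,0],"grip":0.3},{"slide":[0,0,0],"rot":[0,0,0],"grip":0.3},{"slide":[0,0,0],"rot":[0,0,0],"grip":0.3},{"slide":[0,0,0],"rot":[0,0,0],"grip":0.3},{"slide":[0,0,0],"rot":[0,0,0],"grip":0.3}])

```text
time: 29.55
ee_pos: [0.4331, -0.0896, 0.0626]
eef_rot: [0.676, 0.716, 0.119, -0.127]
ft_force: [-0.8, 0.3, -1.1]
width: 0.0362
grip_force: 20.0
```

>>> arm_command(steps=[{"slide":[0,-0.001,-0.001],"rot":[0,0,0],"grip":0.3},{"slide":[0,0,0],"rot":[0,0,0],"grip":0.3},{"slide":[0,0.001,-0.001],"rot":[0,0,0],"grip":0.3},{"slide":[0,0.0005,-0.0005],"rot":[0,0,0],"grip":0.3},{"slide":[0,0,0],"rot":[0,0,0],"grip":0.3},{"slide":[0,0,0],"rot":[0,0,0],"grip":0.3},{"slide":[0,0,0],"rot":[0,0,0],"grip":0.3},{"slide":[0,0,0],"rot":[0,0,0],"grip":0.3}])

```text
time: 30.55
ee_pos: [0.4331, -0.0893, 0.0607]
eef_rot: [0.676, 0.716, 0.119, -0.127]
ft_force: [-4.7, -0.9, 11.0]
width: 0.0368
grip_force: 19.9
```

```bash
python3 - <<'E'
from h import *
s,r=st()
s=eyes.camera('side');p=eyes.camera('top');a=cv2.resize(s['pixels'][250:370,270:390,::-1],(480,480),interpolation=2);b=cv2.resize(p['pixels'][240:310,350:430,::-1],(320,280),interpolation=2)
c=np.zeros((480,800,3),np.uint8);c[:,:480]=a;c[:280,480:]=b;cv2.imwrite('pics/m12.png',c)
E
```

```text
t 30.55 tcp [ 0.4331 -0.0893  0.0607] z [-0.0209  0.3414 -0.9397] y [ 0.9983  0.0585 -0.0009] q [-0.1498  0.2476  0.5554  2.037  -0.4956  1.1121  0.7326] w 0.036753953289679425 19.93426288012415 [-4.709  -0.8837 10.9728]
```

View pics/m12.png

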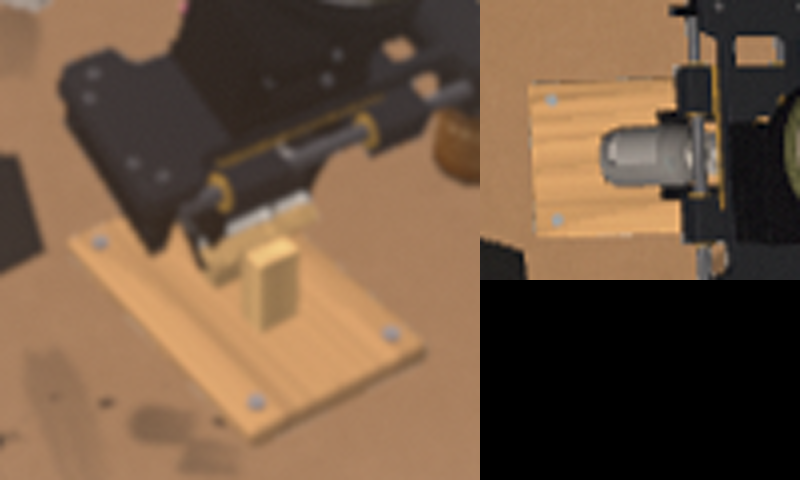

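>>> arm_command(steps=[{"slide":[-0.001,0,0],"rot":[0,0,0],"grip":0.3},{"slide":[0,0,0],"rot":[0,0,0],"grip":0.45},{"slide":[0,0,0],"rot":[0,0,0],"grip":0.6},{"slide":[0,0,0],"rot":[0,0,0],"grip":0.66},{"slide":[0,-0.003,0.008],"rot":[0,0,0],"grip":0.66},{"slide":[0,-0.011,0.03],"rot":[0,0,0],"grip":0.66},{"slide":[0,-0.01,0.04],"rot":[0,0,0],"grip":0.66},{"slide":[0,-0.004,0.04],"rot":[0,0,0],"grip":0.66}])

```text
time: 31.65
ee_pos: [0.4318, -0.118, 0.1798]
eef_rot: [0.676, 0.716, 0.118, -0.126]
ft_force: [-0.6, -0.0, 0.2]
width: 0.0574
grip_force: 0.0
```

```bash
python3 - <<'E'
from h import *
st()
o=np.array([.4315,-.0593,.045]);l=np.array([.0431,-.7057,.7071])
u=np.array([.998,.061,0]);v=np.cross(l,u)
pts=[o+h*l+rr*(np.cos(t)*u+np.sin(t)*v) for h,rr in ((0,.0185),(.063,.0185),(.098,.004)) for t in np.linspace(0,6.28,24)]
for c in('side','top'):
    p=eyes.camera(c);save(p,'park_'+c)
    P=np.array([proj(p,x) for x in pts]);print(c,'pred',P.min(0),P.max(0))
    for r in eyes.look_for('bottle_grey',p)[:5]: print(np.round(r['bbox']),round(r['conf'],2))
E
```

```text
t 31.65 tcp [ 0.4318 -0.118   0.1798] z [-0.0207  0.3405 -0.94  ] y [ 0.9984  0.0574 -0.0012] q [-0.1567  0.1002  0.6002  1.8986 -0.3686  1.3517  0.619 ] w 0.057447057280720554 0.0 [-0.5559 -0.0261  0.2344]
side pred [313.2634 283.7531] [346.641  310.4012]
[234. 248. 251. 288.] 0.98
[315. 258. 334. 277.] 0.63
[316. 285. 340. 310.] 0.6
[349. 228. 381. 253.] 0.6
[290. 300. 376. 358.] 0.4
top pred [380.5816 270.0016] [419.0476 285.8405]
[342. 167. 381. 205.] 0.7
[380. 271. 414. 287.] 0.57
[165. 211. 288. 322.] 0.45
```

>>> arm_command(steps=[{"slide":[0,0.004,0.025],"rot":[-8.1,-0.48,0],"grip":0.75},{"slide":[0,0.012,0.015],"rot":[-8.1,-0.48,0],"grip":0.75},{"slide":[0,0.016,0],"rot":[-8.1,-0.48,0],"grip":0.75},{"slide":[0,0.016,-0.005],"rot":[-8.1,-0.48,0],"grip":0.75},{"slide":[0,0.016,-0.02],"rot":[-8.1,-0.48,0],"grip":0.75},{"slide":[0,0.016,-0.02],"rot":[-8.1,-0.48,0],"grip":0.75},{"slide":[-0.001,0.009,-0.02],"rot":[-8.1,-0.48,0],"grip":0.75},{"slide":[-0.001,0.003,-0.02],"rot":[-8.1,-0.48,0],"grip":0.75}])

```text
time: 32.85
ee_pos: [0.4298, -0.0244, 0.132]
eef_rot: [0.633, 0.672, -0.263, 0.28]
ft_force: [0.6, -0.1, -0.2]
width: 0.0654
grip_force: 0.0
```

```bash
python3 - <<'E'
from h import *
s,r=st()
w=eyes.camera('wrist');save(w,'w13')
o=np.array([.4315,-.0593,.045]);l=np.array([.0431,-.7057,.7071]);yb=np.array([.0431,-.7057,-.7071])
print(r[:,2]@yb,r[:,1]@l, 'to go',o+.038*l-.005*yb+.019*r[:,2]-s['ee_pos'])
print(proj(w,o),proj(w,o+.098*l), eyes.look_for('bottle_grey',w)[:2])
a=cv2.cvtColor(w['pixels'],cv2.COLOR_RGB2HSV)[200:275]
m=(a[:,:,1]<60)&(a[:,:,2]>70)
for i in(10,30,50,70): print(np.where(m[i,260:380])[0][[0,-1]]+260)
E
```

```text
t 32.85 tcp [ 0.4298 -0.0244  0.132 ] z [ 0.0426 -0.7081 -0.7048] y [ 0.9982  0.0603 -0.0002] q [-0.6285  0.2137  0.0381  2.0607  0.6644  1.3846 -0.8338] w 0.06542144291892325 0.0 [ 0.5818 -0.0608 -0.2268]
0.99992458313932 0.0003032699684916486 to go [ 0.0039 -0.0717 -0.07  ]
[314.7749 194.9668] [314.7738 327.4113] [{'bbox': [528.7, 0.0, 640.0, 54.6], 'conf': 0.75}, {'bbox': [286.2, 192.3, 343.5, 313.4], 'conf': 0.58}]
[288 339]
[272 360]
[289 342]
[260 379]
```

>>> arm_command(steps=[{"slide":[0.001,-0.015,-0.0145],"rot":[0,0,0],"grip":0.7},{"slide":[0.001,-0.018,-0.0175],"rot":[0,0,0],"grip":0.7},{"slide":[0.001,-0.018,-0.0175],"rot":[0,0,0],"grip":0.7},{"slide":[0,-0.013,-0.0125],"rot":[0,0,0],"grip":0.7},{"slide":[0,-0.008,-0.008],"rot":[0,0,0],"grip":0.7},{"slide":[0,0,0],"rot":[0,0,0],"grip":0.7},{"slide":[0,0,0],"rot":[0,0,0],"grip":0.3},{"slide":[0,0,0],"rot":[0,0,0],"grip":0.3}], newtons=20)

```text
time: 33.95
ee_pos: [0.4335, -0.0965, 0.0634]
eef_rot: [0.634, 0.672, -0.262, 0.278]
ft_force: [-0.2, 0.2, 0.4]
width: 0.0481
grip_force: 0.0
```

>>> arm_command(steps=[{"slide":[0,0,0],"rot":[0,0,0],"grip":0.3},{"slide":[0,0,0],"rot":[0,0,0],"grip":0.3},{"slide":[0,0,0],"rot":[0,0,0],"grip":0.3},{"slide":[0,0.005,0.01],"rot":[0,0,0],"grip":0.3},{"slide":[0,0.01,0.025],"rot":[0,0,0],"grip":0.3},{"slide":[0,0.01,0.03],"rot":[0,0,0],"grip":0.3},{"slide":[0,0.01,0.03],"rot":[0,0,0],"grip":0.3},{"slide":[0,0.01,0.03],"rot":[0,0,0],"grip":0.3}], newtons=20)

```text
time: 34.95
ee_pos: [0.4328, -0.0516, 0.1895]
eef_rot: [0.634, 0.672, -0.262, 0.278]
ft_force: [-0.6, -1.0, -0.4]
width: 0.0365
grip_force: 20.0
```

>>> arm_command(steps=[{"slide":[0.003,0.012,0.003],"rot":[7.5,0.45,0],"grip":0.3},{"slide":[0.005,0.022,0],"rot":[7.5,0.45,0],"grip":0.3},{"slide":[0.005,0.022,0],"rot":[7.5,0.45,0],"grip":0.3},{"slide":[0.005,0.022,0],"rot":[7.5,0.45,0],"grip":0.3},{"slide":[0.005,0.022,0],"rot":[7.5,0.45,0],"grip":0.3},{"slide":[0.005,0.022,0],"rot":[7.5,0.45,0],"grip":0.3},{"slide":[0.005,0.022,0],"rot":[0,0,-8],"grip":0.3},{"slide":[0.005,0.022,0],"rot":[0,0,-8],"grip":0.3}])

```text
time: 35.95
ee_pos: [0.471, 0.1143, 0.1917]
eef_rot: [0.782, 0.623, 0.001, -0.002]
ft_force: [0.3, 0.9, -0.5]
width: 0.0366
grip_force: 20.0
```

>>> arm_command(steps=[{"slide":[0.005,0.025,0],"rot":[0,0,-8],"grip":0.3},{"slide":[0.005,0.025,0],"rot":[0,0,-8],"grip":0.3},{"slide":[0.005,0.025,0],"rot":[0,0,-8],"grip":0.3},{"slide":[0.005,0.025,0],"rot":[0,0,-8],"grip":0.3},{"slide":[0.005,0.025,-0.005],"rot":[0,0,-8],"grip":0.3},{"slide":[0.005,0.025,-0.01],"rot":[0,0,-5.5],"grip":0.3},{"slide":[0.005,0.015,-0.01],"rot":[0,0,0],"grip":0.3},{"slide":[0.002,0.007,-0.005],"rot":[0,0,0],"grip":0.3}])

```text
time: 36.95
ee_pos: [0.5078, 0.2863, 0.1604]
eef_rot: [0.961, 0.276, 0.0, -0.001]
ft_force: [0.1, 0.0, -0.1]
width: 0.0367
grip_force: 20.0
```

```bash
python3 - <<'E'
from h import *
s,r=st();print(np.array([.5075,.286,.0255])-s['ee_pos'], np.degrees(np.arctan2(r[1,1],r[0,1])))
w=eyes.camera('wrist');save(w,'w14');p=eyes.camera('top')
for c in (w,p): print([(np.round(x['bbox']),round(x['conf'],2)) for n in('bottle_grey','bottle_black','paint_cabinet_drawer0_handle') for x in eyes.look_for(n,c)[:2]])
X=np.array([.848,.53]);Y=np.array([-.53,.848])
for n,x,y,z in [('strR back',.635,.0465-.033,.026),('wallR back',.635,.0465-.114,.063)]:
    q=x*X+y*Y;print(n,proj(w,[*q,z]))
# strip position in wrist row scan
uv=proj(w,[*(.63*X+(.0465-.033)*Y),.026]);g=cv2.cvtColor(w['pixels'],cv2.COLOR_RGB2GRAY);i=int(uv[1])
print(uv,[int(k) for k in np.where(g[i]<60)[0]][:60])
E
```

```text
t 36.95 tcp [0.5078 0.2863 0.1604] z [ 0.0003  0.0018 -1.    ] y [ 0.5303 -0.8478 -0.0014] q [-0.6734  0.2782  0.0981  1.6656 -0.0304  1.198  -1.5798] w 0.03669853024546585 19.99457985162735 [ 0.1382  0.0379 -0.0653]
[-0.0003 -0.0003 -0.1349] -57.97449358479739
[(array([273., 209., 360., 384.]), 0.76), (array([ 95., 174., 162., 282.]), 0.78), (array([ 34., 154., 388., 378.]), 0.56)]
[(array([302., 308., 316., 319.]), 0.71), (array([320., 239., 338., 252.]), 0.57), (array([166., 218., 290., 324.]), 0.59)]
strR back [265.6849 166.8814]
wallR back [376.2175 170.4825]
[265.9036 173.3444] [0, 1, 2, 3, 4, 5, 6, 7, 8, 9, 10, 11, 12, 13, 14, 15, 16, 17, 18, 19, 20, 21, 22, 23, 24, 25, 26, 27, 28, 29, 30, 31, 32, 33, 34, 35, 176, 177, 178, 179, 180, 181, 182, 183, 184, 185, 186, 260, 261, 262, 263, 264, 265, 266, 267, 268, 269]
```

>>> arm_command(steps=[{"slide":[0,0,-0.02],"rot":[0,0,0],"grip":0.3},{"slide":[0,0,-0.035],"rot":[0,0,0],"grip":0.3},{"slide":[0,0,-0.035],"rot":[0,0,0],"grip":0.3},{"slide":[0,0,-0.022],"rot":[0,0,0],"grip":0.3},{"slide":[0,0,-0.012],"rot":[0,0,0],"grip":0.3},{"slide":[0,0,-0.006],"rot":[0,0,0],"grip":0.3},{"slide":[0,0,-0.003],"rot":[0,0,0],"grip":0.3},{"slide":[0,0,0],"rot":[0,0,0],"grip":0.3}])

```text
time: 38.35
ee_pos: [0.5084, 0.2861, 0.0286]
eef_rot: [0.962, 0.274, 0.001, -0.001]
ft_force: [-0.2, 0.3, 0.1]
width: 0.0367
grip_force: 20.0
```

>>> arm_command(steps=[{"slide":[0,0,-0.002],"rot":[0,0,0],"grip":0.3},{"slide":[0,0,0],"rot":[0,0,0],"grip":0.3},{"slide":[0,0,-0.001],"rot":[0,0,0],"grip":0.3},{"slide":[0,0,0],"rot":[0,0,0],"grip":0.3},{"slide":[0,0,0],"rot":[0,0,0],"grip":0.3},{"slide":[0,0,0],"rot":[0,0,0],"grip":0.3},{"slide":[0,0,0],"rot":[0,0,0],"grip":0.3},{"slide":[0,0,0],"rot":[0,0,0],"grip":0.3}])

```text
time: 39.35
ee_pos: [0.5081, 0.2859, 0.0251]
eef_rot: [0.962, 0.274, 0.001, -0.001]
ft_force: [0.5, 0.2, -0.6]
width: 0.0362
grip_force: 20.0
```

>>> arm_command(steps=[{"slide":[0,0,0],"rot":[0,0,0],"grip":0.44},{"slide":[0,0,0],"rot":[0,0,0],"grip":0.5},{"slide":[0,0,0],"rot":[0,0,0],"grip":0.5},{"slide":[0,0,0.01],"rot":[0,0,0],"grip":0.5},{"slide":[0,0,0.03],"rot":[0,0,0],"grip":0.5},{"slide":[0,0,0.05],"rot":[0,0,0],"grip":0.5},{"slide":[0,0,0.05],"rot":[0,0,0],"grip":0.5},{"slide":[-0.01,0,0.02],"rot":[0,0,8],"grip":0.28}])

```text
time: 40.35
ee_pos: [0.4996, 0.2863, 0.1893]
eef_rot: [0.94, 0.342, 0.004, -0.002]
ft_force: [-0.1, -0.8, -0.9]
width: 0.0389
grip_force: 0.0
```

>>> arm_command(steps=[{"slide":[-0.018,-0.001,0],"rot":[0,0,10],"grip":0.28},{"slide":[-0.02,-0.001,0],"rot":[0,0,10],"grip":0.28},{"slide":[-0.02,-0.001,0],"rot":[0,0,10],"grip":0.28},{"slide":[-0.02,-0.001,0],"rot":[0,0,10],"grip":0.28},{"slide":[-0.02,-0.001,0],"rot":[0,0,10],"grip":0.28},{"slide":[-0.02,-0.001,0],"rot":[0,0,10],"grip":0.28},{"slide":[-0.02,-0.001,0],"rot":[0,0,10],"grip":0.28},{"slide":[-0.012,0,0],"rot":[0,0,10],"grip":0.28}])

```text
time: 41.35
ee_pos: [0.3474, 0.2789, 0.1859]
eef_rot: [0.498, 0.867, 0.0, -0.001]
ft_force: [0.7, -0.4, 0.5]
width: 0.0241
grip_force: 0.0
```

```bash
python3 - <<'E'
from h import *
s,r=st();print(np.degrees(np.arctan2(r[1,1],r[0,1])))
X=np.array([.848,.53]);Y=np.array([-.53,.848])
sd=eyes.camera('side');p=eyes.camera('top');w=eyes.camera('wrist');save(sd,'fs');save(p,'ft');save(w,'fw')
for nm,b0,L,h0,yy in(('black',.624,.109,.063,.1195),('grey',.62,.098,.063,-.0265)):
  for c in (sd,p,w):
    P=np.array([proj(c,[*((b0-t)*X+(yy+k)*Y),.0405+z]) for t in(0,.065) for k in(-.0185,.0185) for z in(-.0185,.0185)]+[proj(c,[*((b0-L)*X+yy*Y),.0405])])
    print(nm,'pred',P.min(0).round(),P.max(0).round(),[(np.round(x['bbox']),round(x['conf'],2)) for x in eyes.look_for('bottle_'+nm,c)[:5]])
# handle in wrist: white bar scan
q=.4447*X+.0475*Y;print('handle',q,proj(w,[*q,.047]),q-s['ee_pos'][:2])
uv=proj(w,[*(q+.04*Y),.047]);g=cv2.cvtColor(w['pixels'],cv2.COLOR_RGB2GRAY);i=int(uv[1]);print(uv,g[i,260:380:3])
E
```

```text
t 41.35 tcp [0.3474 0.2789 0.1859] z [-0.0016  0.002  -1.    ] y [ 0.8643  0.503  -0.0004] q [-0.6916 -0.0335 -0.0836  1.9559 -0.0057  1.2188 -0.2461] w 0.02412152411298251 0.0 [ 0.7089 -0.3522  0.5486]
30.20198810590825
black pred [218. 196.] [250. 220.] []
black pred [180. 256.] [210. 298.] [(array([185., 255., 206., 286.]), 0.67)]
black pred [404. 114.] [558. 168.] [(array([407., 117., 562., 168.]), 0.87)]
grey pred [267. 207.] [294. 233.] [(array([230., 248., 248., 288.]), 0.86), (array([272., 207., 291., 229.]), 0.71), (array([313., 235., 331., 279.]), 0.67)]
grey pred [233. 228.] [260. 266.] [(array([234., 226., 260., 265.]), 0.97), (array([300., 310., 318., 322.]), 0.76), (array([423., 206., 450., 225.]), 0.56), (array([372., 203., 392., 220.]), 0.41)]
grey pred [407. 282.] [530. 340.] [(array([511., 286., 528., 308.]), 0.65)]
handle [0.3519 0.276 ] [318.9141 236.5759] [ 0.0046 -0.0029]
[317.344  188.5625] [ 72 145  96  85  69  59  55  48  49  48  51  51  52  60  61  82  88 172
 202 214 200 165 209 207 200 202 205 214 195 199 181 206 202 132 134 193
 230 229 229 229]
```

>>> arm_command(steps=[{"slide":[0.002,0.001,-0.03],"rot":[0,0,1.7],"grip":0.28},{"slide":[0,0,-0.04],"rot":[0,0,0],"grip":0.28},{"slide":[0,0,-0.04],"rot":[0,0,0],"grip":0.28},{"slide":[0,0,-0.03],"rot":[0,0,0],"grip":0.28},{"slide":[0,0,-0.016],"rot":[0,0,0],"grip":0.28},{"slide":[0,0,0],"rot":[0,0,0],"grip":0},{"slide":[0,0,0],"rot":[0,0,0],"grip":0},{"slide":[0,0,0],"rot":[0,0,0],"grip":0}], newtons=25)

```text
time: 42.8
ee_pos: [0.3506, 0.2804, 0.03]
eef_rot: [0.488, 0.873, 0.001, -0.001]
ft_force: [-0.2, 1.3, 1.7]
width: 0.0099
grip_force: 25.0
```

>>> arm_command(steps=[{"slide":[0.004,0.0025,0],"rot":[0,0,0],"grip":0},{"slide":[0.008,0.005,0],"rot":[0,0,0],"grip":0},{"slide":[0.012,0.0075,0],"rot":[0,0,0],"grip":0},{"slide":[0.014,0.0088,0],"rot":[0,0,0],"grip":0},{"slide":[0.014,0.0088,0],"rot":[0,0,0],"grip":0},{"slide":[0.014,0.0088,0],"rot":[0,0,0],"grip":0},{"slide":[0.014,0.0088,0],"rot":[0,0,0],"grip":0},{"slide":[0.014,0.0088,0],"rot":[0,0,0],"grip":0}])

```text
time: 43.8
ee_pos: [0.4442, 0.3415, 0.0301]
eef_rot: [0.488, 0.873, 0.001, -0.002]
ft_force: [-5.1, 4.0, 6.0]
width: 0.0101
grip_force: 25.0
```

>>> arm_command(steps=[{"slide":[0.01,0.0062,0],"rot":[0,0,0],"grip":0},{"slide":[0.008,0.005,0],"rot":[0,0,0],"grip":0},{"slide":[0.006,0.0038,0],"rot":[0,0,0],"grip":0},{"slide":[0.004,0.0025,0],"rot":[0,0,0],"grip":0},{"slide":[0.003,0.0019,0],"rot":[0,0,0],"grip":0},{"slide":[0.002,0.0012,0],"rot":[0,0,0],"grip":0},{"slide":[0,0,0],"rot":[0,0,0],"grip":0},{"slide":[0,0,0],"rot":[0,0,0],"grip":0}])

```text
time: 44.8
ee_pos: [0.475, 0.3617, 0.03]
eef_rot: [0.487, 0.873, 0.0, -0.003]
ft_force: [-10.9, 1.6, 10.7]
width: 0.0103
grip_force: 25.0
```

>>> arm_command(steps=[{"slide":[0.001,0.0006,0],"rot":[0,0,0],"grip":0},{"slide":[0.001,0.0006,0],"rot":[0,0,0],"grip":0},{"slide":[0,0,0],"rot":[0,0,0],"grip":0},{"slide":[0,0,0],"rot":[0,0,0],"grip":0},{"slide":[0,0,0],"rot":[0,0,0],"grip":0},{"slide":[0,0,0],"rot":[0,0,0],"grip":0},{"slide":[0,0,0],"rot":[0,0,0],"grip":0},{"slide":[0,0,0],"rot":[0,0,0],"grip":0}])

```text
time: 45.8
ee_pos: [0.4751, 0.3617, 0.0298]
eef_rot: [0.487, 0.873, -0.002, -0.004]
ft_force: [-19.1, -5.3, 19.5]
width: 0.0096
grip_force: 24.9
```

Fully shut against its stop. Release, lift clear and check.

>>> arm_command(steps=[{"slide":[0,0,0],"rot":[0,0,0],"grip":0.15},{"slide":[0,0,0],"rot":[0,0,0],"grip":0.27},{"slide":[-0.001,-0.001,0],"rot":[0,0,0],"grip":0.27},{"slide":[-0.001,0,0.01],"rot":[0,0,0],"grip":0.27},{"slide":[0,0,0.03],"rot":[0,0,0],"grip":0.27},{"slide":[0,0,0.05],"rot":[0,0,0],"grip":0.27},{"slide":[0,0,0.05],"rot":[0,0,0],"grip":0.27},{"slide":[0,0,0.05],"rot":[0,0,0],"grip":0.27}])

```text
time: 46.8
ee_pos: [0.4772, 0.3595, 0.2218]
eef_rot: [0.488, 0.873, 0.001, -0.001]
ft_force: [1.0, -0.1, -0.7]
width: 0.0233
grip_force: 0.0
```

>>> arm_command(steps=[{"slide":[-0.01,0.02,0],"rot":[0,0,0],"grip":0.5},{"slide":[-0.02,0.03,0],"rot":[0,0,0],"grip":0.5},{"slide":[-0.025,0.03,0],"rot":[0,0,0],"grip":0.5},{"slide":[-0.025,0.03,0],"rot":[0,0,0],"grip":0.5},{"slide":[-0.025,0.03,0],"rot":[0,0,0],"grip":0.5},{"slide":[-0.025,0.02,0],"rot":[0,0,0],"grip":0.5},{"slide":[-0.015,0.01,0],"rot":[0,0,0],"grip":0.5},{"slide":[0,0,0],"rot":[0,0,0],"grip":0.5}])

```text
time: 47.8
ee_pos: [0.3314, 0.5302, 0.2195]
eef_rot: [0.487, 0.873, 0.0, -0.001]
ft_force: [1.0, -0.3, 0.7]
width: 0.0437
grip_force: 0.0
```

```bash
python3 - <<'E'
from h import *
st()
p=eyes.camera('top');s=eyes.camera('side')
for n in('bottle_black','bottle_slate','bottle_grey','paint_cabinet_drawer0_handle','model_stair'):
    for c in(p,s): print(n,[(np.round(x['bbox']),round(x['conf'],2)) for x in eyes.look_for(n,c)[:3]])
# difference to the first pictures
for c,f in((p,'top0'),(s,'side0')):
    d=cv2.absdiff(c['pixels'][:,:,::-1],cv2.imread('pics/'+f+'.png')).max(2)>60
    n,_,stt,_=cv2.connectedComponentsWithStats(cv2.morphologyEx(d.astype(np.uint8),cv2.MORPH_OPEN,np.ones((2,2))))
    print(f,[list(map(int,x)) for x in stt[1:] if x[4]>12])
E
```

```text
t 47.8 tcp [0.3314 0.5302 0.2195] z [-0.0023  0.0018 -1.    ] y [ 0.8512  0.5248 -0.001 ] q [-0.9602  0.3389 -0.1584  1.4597  0.0508  1.3465 -0.5685] w 0.043676755495072016 0.0 [ 0.9801 -0.263   0.6857]
bottle_black []
bottle_black []
bottle_slate []
bottle_slate []
bottle_grey [(array([320., 238., 338., 250.]), 0.68), (array([299., 310., 318., 320.]), 0.67)]
bottle_grey [(array([232., 250., 250., 289.]), 0.88), (array([316., 236., 334., 276.]), 0.8), (array([416., 276., 447., 335.]), 0.35)]
paint_cabinet_drawer0_handle [(array([160., 212., 257., 272.]), 0.83)]
paint_cabinet_drawer0_handle [(array([226., 187., 310., 225.]), 0.94)]
model_stair [(array([290., 163., 321., 201.]), 0.71), (array([114., 139., 257., 274.]), 0.46)]
model_stair [(array([341., 217., 384., 252.]), 0.81)]
top0 [[298, 227, 8, 15, 43], [306, 268, 15, 14, 158], [0, 274, 287, 206, 21476], [0, 305, 11, 10, 30], [113, 361, 6, 5, 19], [0, 366, 10, 6, 27], [357, 449, 18, 18, 106], [347, 451, 5, 7, 25], [391, 451, 20, 26, 122], [347, 460, 36, 20, 210], [343, 463, 8, 6, 25], [0, 468, 41, 12, 319], [268, 473, 58, 7, 253], [397, 478, 11, 2, 17]]
side0 [[94, 0, 5, 5, 17], [124, 0, 7, 7, 17], [75, 52, 38, 9, 234], [143, 53, 36, 8, 192], [77, 65, 51, 82, 2365], [128, 65, 78, 70, 2491], [53, 76, 17, 15, 186], [0, 150, 3, 6, 14], [48, 197, 12, 7, 46], [42, 208, 12, 23, 143], [13, 215, 17, 23, 119], [57, 222, 3, 21, 43], [24, 224, 5, 10, 30], [32, 225, 7, 19, 84], [43, 228, 15, 51, 390], [89, 235, 19, 67, 306], [310, 235, 12, 20, 129], [278, 237, 16, 40, 434], [24, 302, 29, 18, 368]]
```

Compared with the first pictures, only the two bottles and the arm have changed. The drawer is shut and the bystanders are where they were.

```bash
python3 -c "
from bench import order
print(order.close_job())"
```

```text
the job is handed in; nothing more can be done
None
```

I parked the black bottle in the cradle, took it again from the side and laid it flat in the drawer, then did the same with the light grey one (the slate-blue was absent); the drawer is fully shut, the other things have not moved, and the job is handed in.

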